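Try the terminal box cover, free its catch if it holds, and hold it open

TASK

I need to look at the terminals in the small grey box that is screwed to the bench. First take away the marker that stands on its cover and drop it, either end down, into the white beaker; then grip the black wing knob and, before turning it, pull the cover firmly upwards to find out whether the catch is holding, and if it is, turn the knob a quarter turn anticlockwise to free it. Swing the cover up at least 40 degrees and finish with the gripper still holding it there, because it falls shut by itself; leave the screwdriver, the ferrule and the roll of tape where they are.

Things in the scene. Friction and masses are not known exactly. Their poses are not given: they have to be found in the camera images.
- case: Grey terminal box, screwed down, cannot move: 150 mm (its x) by 120 mm (its y), walls 72 mm high. Origin: centre of its underside, on the bench. Its -x side is the latch side (looks roughly to the robot's left), its +x side the hinge side. Two cable glands stick out 19 mm from its -y side, 36 mm up. The keeper inside may have slipped, so whether the catch holds cannot be seen from outside.
- cover: Flat grey hinged cover, 156 x 127 x 4 mm, 0.35 kg (2 N at the knob). Origin: on the hinge line, 80 mm from the box's centre to its +x side, 72 mm up; shut, its axes are the box's, its top is 4 mm above its origin. It opens about its own +y (latch edge rises) to 1.40 rad; tilt of its z is the angle. Almost free hinge: falls shut. If caught, the knob rises 2 mm to a hard stop: pull 10 N to tell.
- knob_grip (a point): Point on the cover in the middle of the wing of the knob, 31 mm above the hinge line when shut (27 mm above the cover's top surface) and 127 mm from the hinge line. It moves with the cover but does not turn with the knob; its axes are the cover's axes.
- knob (a joint): Angle (rad) of the black wing knob about the cover's z, 0 to 1.57, growing anticlockwise seen from above. Round hub 30 mm across, to 11 mm over the cover's top; on it a wing 12 mm thick, 46 mm long, 11 to 37 mm over the top. At 0 the wing runs along the cover's y; at 1.57, its stop, it points at the hinge. From about 1.3 on the catch is free. Stays where left; turns with 0.06 N m.
- cover_edge (a point): Middle of the cover's latch-side edge, at its top, 157 mm from the hinge line.
- marker: White felt marker, 133 mm long, about 20 g, standing upright on its black cap on the cover. Its long axis is its own y (upward at the start): cap 16 mm square, the lower 38 mm; round barrel 15 mm thick above. Origin: at mid length on one flank, 8 mm off its centre line.
- marker_mid (a point): Middle of the marker's centre line; its y axis is the marker's long axis.
- marker_cap_end (a point): Centre of the end face at the cap (the foot at the start), 66 mm from the middle.
- marker_butt_end (a point): Centre of the other end face (the top at the start), 66 mm from the middle.
- beaker: Open white beaker, 61 mm high, 58 mm over the rim and 46 mm over the foot, inside about 46 mm wide at the rim and 36 mm at the floor, which is 4 mm thick; 0.12 kg, loose on the bench. Origin: centre of its underside.
- screwdriver: Screwdriver with a red handle lying on the bench, 194 mm long, to be left alone. Origin: underside, mid length; its long axis is its own y.
- ferrule: Light flanged metal ferrule, 50 mm across, 30 mm high, standing on the bench, to be left alone. Origin: centre of its underside.
- tape_roll: Roll of packing tape lying flat on the bench on the robot's right, 103 mm across, 48 mm high, to be left alone. Origin: centre of its underside.

How it is judged:
By the outcome, as a careful person would: the job done as asked, in the order asked, and still so for the second after the job is handed in, while the arm keeps its last pose, push and grip.
It also fails if it takes over 54 s, if anything falls off the work surface, if the arm or the gripper's body presses on something with over 40 N, if the wrist force passes 120 N, or if a joint passes its speed limit or range.

ROBOT

A 6-joint arm with a two-finger parallel gripper is mounted at the origin on the work surface; the furniture and walls round the work are solid. World frame = base frame: x ahead of the robot, y to its left, z up, the work surface at z = 0. Lengths are in m, angles in rad, forces in N, time in s.
With the tool pointing down it reaches from about 0.425 to 1.125 m from the base axis. Payload 14.9 kg.
Tool frame: the origin (TCP) lies at the very end of the fingers, on their centre line; the grasp point (between the pads) lies 19 mm behind it; y points along the fingers, x is the direction in which the jaws open and shut, and the axes are right-handed (so a half turn about y gives the same grasp; the last joint's range is limited). The gripper opens to 91 mm and grips with 3 to 60 N. Pads are 32 mm wide; open, the fingers measure 118 mm over their backs; the gripper's body (76 mm by 178 mm) begins 60 mm behind the grasp point.
Start: joints at [-1.353, 0.379, 1.734, -0, 1.028, -0.033], TCP at [0.174, -0.678, 0.214] pointing down, gripper open.
Joint ranges: [-2.77, 2.77], [-0.74, 2.19], [0, 2.66], [-1.06, 4.2], [0.31, 2.87], [-3.08, 3.08]. Speed limits (rad/s): [1.89, 1.89, 2.39, 3.14, 3.14, 3.14].

INTERFACE

Orientations are given as a rotation vector (axis times angle).
In Python, from plant import env gives the robot as it stands. The module is installed in compiled form; this text tells all that it offers.
- The arm moves only by the shell command python3 -m jog 'ROWS' [FORCE]. ROWS is JSON, one flat list of numbers, 5 for each row, row after row: the closure, from 0 (fully open) to 1 (shut), then the shift along the tool's x, y, z scaled (see below), then the turn about the tool's y scaled (see below). In form: [gripper, x, y, z, spin, gripper, x, y, z, spin, ...]. A call has 1 to 10 rows; each row shifts and turns the commanded pose from where the row before left it, along the tool's axes as they then stand; what a row does not reach is not made up. The controller multiplies each number of a shift by 0.02 m and each number of a turn by 10 degrees. A row lasts 1/8 s, in which the tool goes at most 62.5 mm and 10.7 degrees, less where a joint would pass 70% of its speed; a pose out of reach is approached as far as the arm can. A call with a number of a shift or a turn outside -1 to 1 is refused whole. A call with a gripper value outside its range is refused whole. The fingers move at their own pace and stop on an object; FORCE is the grip in N (left out, the last holds). Time passes only in rows, so rows that do not move let the fingers close. It gives the time, the measured TCP pose, the force and the opening at its end, in the units of the state.
- env.read_state(): the state, without advancing time (a new reading comes with each control period).
- env.read_camera(name): name is "scene" or "top"; returns a dict with "image" (384x512x3 uint8, blue, green, red), "intrinsics" (3x3 intrinsics, pixels), "R" (3x3) and "t" (3): a world point X has camera coordinates R X + t. Camera axes: x right, y down, z forward; pixel columns grow to the right and rows downward; lengths in m; the calibration is good to about 2 mm. A picture is of the moment at which its call begins. There is no depth.
- env.job_done(): hands the job in, once; it reports no verdict.
The state is a dict: "time_s": time; "q": joint angles; "dq": joint speeds; "tau": joint torques, N m; "position": TCP position; "tcp_rot": TCP orientation; "contact_force": force on the tool from outside, world axes, zero at the start; "wrist_torque": the same for the moment, N m; "opening": finger opening in m.
Only numpy, scipy, OpenCV 4.12 (cv2) and the standard library are available. Lean on these libraries where they do the work, as an engineer would, in place of code of your own. Each camera call takes 0.05 s, during which the arm holds its last target. There are 200 camera calls.

## Working session

There is one attempt and no reset: what is moved stays moved. The work goes in short steps, Python scripts to look and compute and a shell command to move; the robot and the scene stay as the last step left them, time stands still between calls to the robot, and variables do not carry over. Pictures are saved under pics/ and viewed, about 8 in all and at most 12, crops included, and the job is handed in when it is done.

```bash
mkdir -p pics; python3 - <<'E'
from plant import env
import cv2,numpy as np
s=env.read_state()
print({k:np.round(v,3).tolist() for k,v in s.items()})
for n in("scene","top"):
    c=env.read_camera(n); cv2.imwrite(f"pics/{n}0.png",c["image"]); print(n,np.round(c["intrinsics"],1).tolist(),np.round(c["R"],3).tolist(),np.round(c["t"],3).tolist())
a=cv2.imread("pics/scene0.png");b=cv2.imread("pics/top0.png")
E
```

```text
{'time_s': 0.0, 'q': [-1.353, 0.379, 1.735, 0.0, 1.029, -0.033], 'dq': [0.0, -0.001, -0.001, 0.0, -0.001, -0.0], 'tau': [-0.001, -76.372, -43.437, 0.065, 0.042, -0.0], 'position': [0.174, -0.678, 0.213], 'tcp_rot': [-1.317, 1.023, -1.022], 'contact_force': [0.719, -0.219, -0.067], 'wrist_torque': [-0.001, -0.043, 0.015], 'opening': 0.091}
scene [[414.1, 0.0, 258.4], [0.0, 414.1, 192.8], [0.0, 0.0, 1.0]] [[-0.585, -0.811, 0.011], [-0.62, 0.439, -0.651], [0.523, -0.388, -0.759]] [0.248, 0.336, 0.996]
top [[386.2, 0.0, 254.1], [0.0, 386.2, 196.8], [0.0, 0.0, 1.0]] [[-0.026, -1.0, -0.003], [-0.998, 0.026, -0.052], [0.052, 0.001, -0.999]] [-0.003, 0.413, 1.228]
```

View pics/scene0.png

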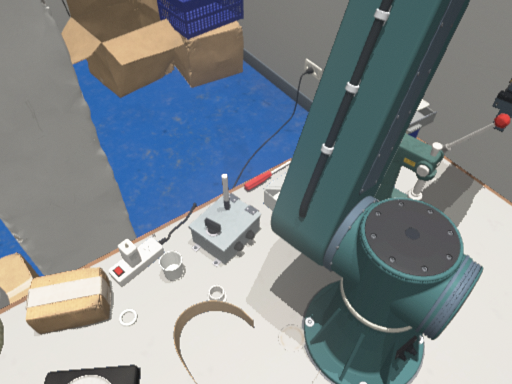

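View pics/top0.png

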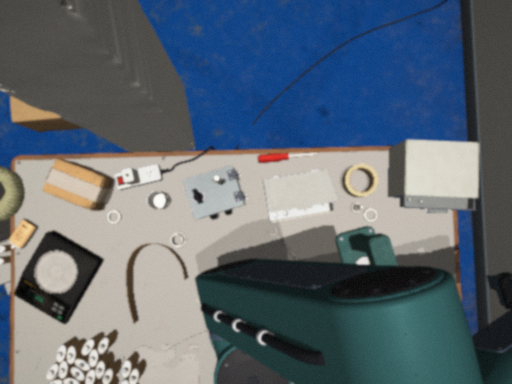

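The scene view shows the box at about (225,228), the marker on it at (227,190), the beaker at (171,265) and the ferrule at (217,293). In the top view the box is at (213,193), the beaker at (160,200), the ferrule at (178,239) and the screwdriver at (285,157). I'll enlarge both.

```bash
python3 - <<'E'
import cv2,numpy as np
a=cv2.imread("pics/scene0.png")[165:305,150:290];b=cv2.imread("pics/top0.png")[150:250,140:260]
A=cv2.resize(a,None,fx=4,fy=4,interpolation=cv2.INTER_CUBIC);B=cv2.resize(b,(0,0),fx=5,fy=5,interpolation=cv2.INTER_CUBIC)
def grid(I,s,u0,v0):
    for k in range(0,I.shape[1],10*s):
        cv2.putText(I,str(u0+k//s),(k,8),0,.3,(0,0,255)); I[::4,k]=(0,0,255)
    for k in range(0,I.shape[0],10*s):
        cv2.putText(I,str(v0+k//s),(0,k+4),0,.3,(0,0,255)); I[k,::4]=(0,0,255)
grid(A,4,150,165);grid(B,5,140,150)
cv2.imwrite("pics/cs.png",A);cv2.imwrite("pics/ct.png",B)
E
```

```text
(no output)
```

View pics/cs.png

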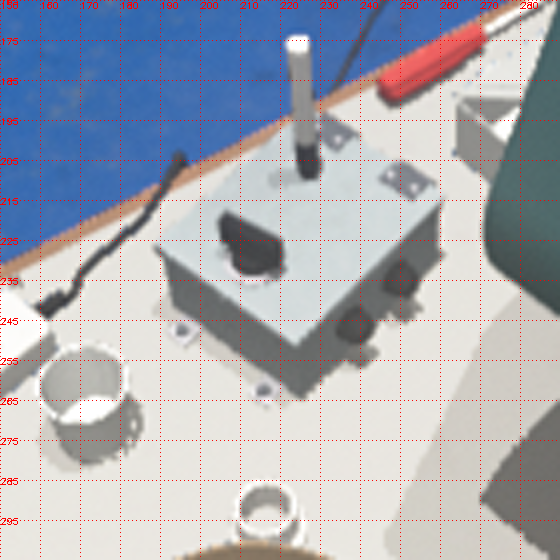

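View pics/ct.png

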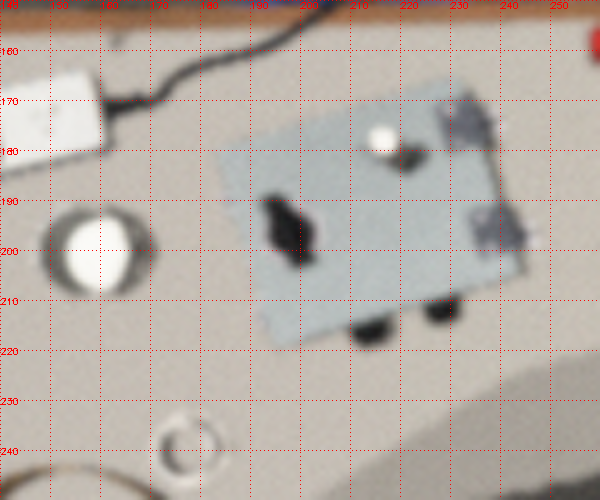

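Marker top: scene (224,176), top (216,178). Wing ends in the top view: (194,189) and (202,203). Beaker rim centre: scene (171,260), top (160,200). Next I'll compute the positions and look at the teal object near the approach path.

```bash
cat > h.py <<'E'
from plant import env
import cv2,numpy as np
from scipy.spatial.transform import Rotation as Ro
def ray(c,u,v):
    d=c["R"].T@np.linalg.solve(c["intrinsics"],[u,v,1.]); o=-c["R"].T@c["t"]; return o,d/np.linalg.norm(d)
def plane(c,p,z):
    o,d=ray(c,*p); return o+d*(z-o[2])/d[2]
def tri(c1,p1,c2,p2):
    o1,d1=ray(c1,*p1);o2,d2=ray(c2,*p2)
    t=np.linalg.lstsq(np.c_[d1,-d2],o2-o1,rcond=None)[0]; a=o1+t[0]*d1;b=o2+t[1]*d2
    return (a+b)/2,np.linalg.norm(a-b)
def proj(c,X):
    p=c["intrinsics"]@(c["R"]@np.asarray(X)+c["t"]); return p[:2]/p[2]
E
python3 - <<'E'
from h import *
np.set_printoptions(precision=4,suppress=True)
s,t=env.read_camera("scene"),env.read_camera("top")
print("tool R\n",Ro.from_rotvec(env.read_state()["tcp_rot"]).as_matrix())
print("cover corners top",[plane(t,p,.076)[:2] for p in((182,179.5),(196,220),(245,204.5),(232,166))])
print("cover corners scene",[plane(s,p,.076)[:2] for p in((187.5,226),(223,251.5),(259,215.5))])
print("wing ends top",[plane(t,p,.113)[:2] for p in((193,189.5),(201.5,203))])
print("wing scene",[plane(s,p,.113)[:2] for p in((206,218.5),(219.5,226.5))])
print("marker tip",plane(t,(215.5,177.5),.209)[:2],plane(s,(223.8,175.5),.209)[:2],"foot",plane(s,(227,208),.076)[:2])
print("beaker top/scene",plane(t,(160,200),.061)[:2],plane(s,(170.5,260),.061)[:2])
print("ferrule",plane(t,(178,239.5),.03)[:2])
print("teal",tri(s,(437,148),t,(362,257)))
print("box",[plane(t,p,0.12)[:2] for p in((404,195),(475,198),(404,140))])
I=np.hstack([cv2.resize(s["image"][70:220,380:512],None,fx=3,fy=3),cv2.resize(t["image"][130:280,330:482],None,fx=2.6,fy=3)])
cv2.imwrite("pics/teal.png",I)
E
```

```text
tool R
 [[ 0.2481 -0.0001  0.9687]
 [-0.9687  0.0006  0.2481]
 [-0.0006 -1.      0.    ]]
cover corners top [array([0.4678, 0.2043]), array([0.3435, 0.1639]), array([0.3866, 0.0143]), array([0.5051, 0.051 ])]
cover corners scene [array([0.4647, 0.2042]), array([0.3428, 0.1704]), array([0.383 , 0.0284])]
wing ends top [array([0.4336, 0.1654]), array([0.3931, 0.1412])]
wing scene [array([0.4319, 0.1631]), array([0.3901, 0.1483])]
marker tip [0.4573 0.0888] [0.4552 0.0874] foot [0.4553 0.0852]
beaker top/scene [0.4078 0.2759] [0.4072 0.2881]
ferrule [0.2837 0.2286]
teal (array([ 0.2029, -0.306 ,  0.2879]), np.float64(0.0959260350377196))
box [array([ 0.4007, -0.452 ]), array([ 0.3865, -0.6586]), array([ 0.5628, -0.4596])]
```

View pics/teal.png

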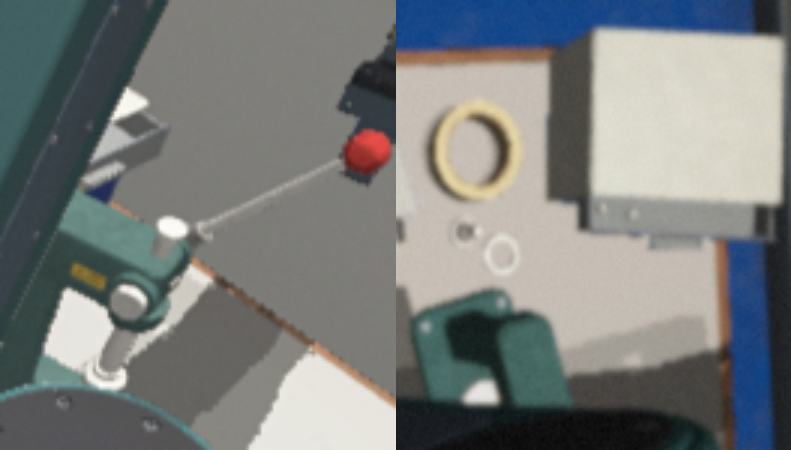

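The teal object is a small bench press near (0.28,-0.33), and the white box is near (0.45,-0.55). I'll swing round outside both of them, raised. The tool's x axis (-75.6°) is already within about 2° of the cover's x axis (-73.5°).

```bash
python3 -m jog '[0,-0.4,-1,0.8,0,0,-0.4,-1,0.9,0,0,-0.5,-1,1,0,0,-0.5,-1,1,0,0,-0.5,-1,1,0,0,-0.5,-1,1,0,0,-0.5,-1,1,0,0,-0.5,-0.5,1,0,0,-0.5,0,1,0,0,-0.5,0,1,0]' && python3 -m jog '[0,-0.5,0,1,0,0,-0.5,0,1,0,0,-0.5,0,1,0,0,-0.5,0,1,0,0,-0.5,0,1,0,0,-0.5,0,1,0,0,-0.5,0,1,0,0,-0.5,0,1,0,0,-0.5,0,1,0,0,-0.5,0,1,0]'
```

```text
time_s: 1.45
position: [0.3388, -0.5357, 0.3631]
tcp_rot: [-1.317, 1.023, -1.022]
contact_force: [0.9, 0.9, -0.6]
opening: 0.091
time_s: 2.7
position: [0.5079, -0.3895, 0.364]
tcp_rot: [-1.317, 1.022, -1.023]
contact_force: [-0.5, 0.3, -0.5]
opening: 0.0913
```

```bash
python3 -m jog '[0,-1,0,0,0,0,-1,0,0,0,0,-1,0,0.2,0,0,-1,0,0.2,0,0,-1,0,0.2,0,0,-1,0,0.2,0,0,-1,0,0.2,0,0,-1,0,0.2,0,0,-1,0,0.2,0,0,-1,0,0.2,0]' && python3 -m jog '[0,-1,0,0.2,0,0,-1,0,0.2,0,0,-1,0,0.2,0,0,-1,0,0.2,0,0,-1,0,0.2,0,0,-1,0.3,0.2,0,0,-1,0.3,0.2,0,0,-1,0.4,0.2,0,0,-1,0.5,0.2,0,0,-1,0.5,0,0]' && python3 -m jog '[0,-1,0.5,0,0,0,-1,0.5,0,0,0,-1,0.5,0,0,0,-0.8,0.5,0,-0.2]'
```

```text
time_s: 3.95
position: [0.488, -0.1874, 0.364]
tcp_rot: [-1.317, 1.022, -1.023]
contact_force: [0.3, -0.1, 0.3]
opening: 0.0915
time_s: 5.2
position: [0.4731, 0.0152, 0.3236]
tcp_rot: [-1.317, 1.022, -1.022]
contact_force: [0.6, 0.4, 0.1]
opening: 0.091
time_s: 5.7
position: [0.4541, 0.0887, 0.2836]
tcp_rot: [-1.332, 0.995, -0.995]
contact_force: [-0.4, 0.8, -0.1]
opening: 0.0917
```

```bash
python3 - <<'E'
from h import *
s,t=env.read_camera("scene"),env.read_camera("top")
st=env.read_state();print(st["position"])
I=cv2.resize(s["image"][110:310,140:340],None,fx=3,fy=3,interpolation=cv2.INTER_CUBIC)
for k in range(0,200,20): cv2.putText(I,str(140+k),(3*k,8),0,.3,(0,0,255)); cv2.putText(I,str(110+k),(0,3*k+4),0,.3,(0,0,255))
cv2.imwrite("pics/m1.png",I)
print("tcp px",proj(s,st["position"]))
E
```

```text
[0.45357168 0.08867392 0.28295518]
tcp px [222.08096214 154.90559682]
```

View pics/m1.png

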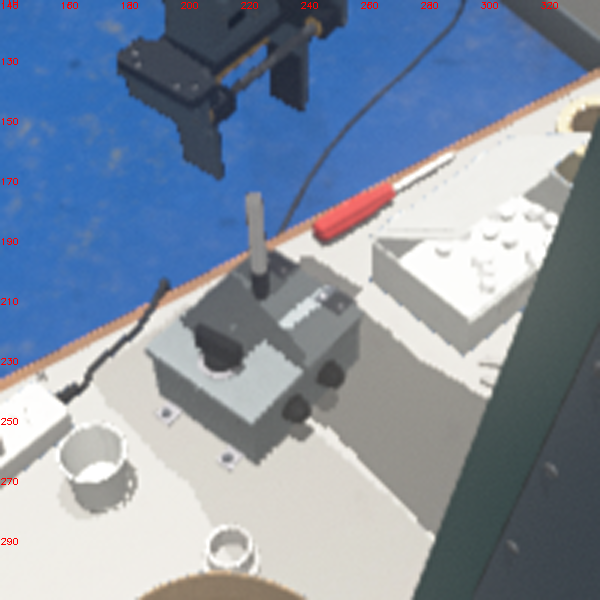

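The gripper is directly above the marker: the marker top is at (223,176) and the fingers straddle it. I'll descend and grip.

```bash
python3 -m jog '[0,0,1,0.1,0,0,0,1,0,0,0,0,1,0,0,0,0,1,0,0,0,0,1,0,0,0,0,1,0,0,0,0,0.7,0,0,0,0,0,0,0]' && python3 -m jog '[1,0,0,0,0,1,0,0,0,0,1,0,0,0,0,1,0,0,0,0,1,0,0,0,0,1,0,0,0,0,1,0,0,0,0,1,0,0,0,0]' 15
```

```text
time_s: 6.8
position: [0.4561, 0.0879, 0.1494]
tcp_rot: [-1.332, 0.997, -0.996]
contact_force: [0.2, 0.1, 1.5]
opening: 0.0913
time_s: 7.8
position: [0.4564, 0.0881, 0.1499]
tcp_rot: [-1.331, 0.996, -0.996]
contact_force: [0.2, 0.4, 0.4]
opening: 0.0147
```

```bash
python3 -m jog '[1,0,-0.5,0,0,1,0,-1,0,0,1,0,-1,0,0,1,0,-1,0,0,1,-1,0,0,0,1,-1,0,0,0,1,-1,0,0,0,1,-1,0,0,0,1,-1,0,0,0,1,-1,0,0.1,0]' && python3 -m jog '[1,-1,0,0.1,0,1,-1,0,0.1,0,1,-1,0,0.1,0,1,-0.6,0,0,0,1,-0.5,0,0,0,1,0,0,0,0]'
```

```text
time_s: 9.05
position: [0.4243, 0.2044, 0.2207]
tcp_rot: [-1.33, 0.996, -0.996]
contact_force: [0.4, -0.2, -0.5]
opening: 0.0148
time_s: 9.8
position: [0.407, 0.2844, 0.22]
tcp_rot: [-1.331, 0.996, -0.996]
contact_force: [-0.5, -0.6, -0.7]
opening: 0.0146
```

```bash
python3 - <<'E'
from h import *
s,t=env.read_camera("scene"),env.read_camera("top")
I=cv2.resize(s["image"][120:320,100:300],None,fx=3,fy=3,interpolation=cv2.INTER_CUBIC)
for k in range(0,200,20): cv2.putText(I,str(100+k),(3*k,8),0,.3,(0,0,255)); cv2.putText(I,str(120+k),(0,3*k+4),0,.3,(0,0,255))
cv2.imwrite("pics/b1.png",I)
p=env.read_state()["position"];print(p,"foot px",proj(s,[p[0],p[1],p[2]-.074]))
for z in(.061,):print("rim px at target",proj(s,[p[0],p[1],z]))
E
```

```text
[0.4071601  0.28383972 0.21994382] foot px [166.72585153 240.34575869]
rim px at target [171.98144685 259.17253399]
```

View pics/b1.png

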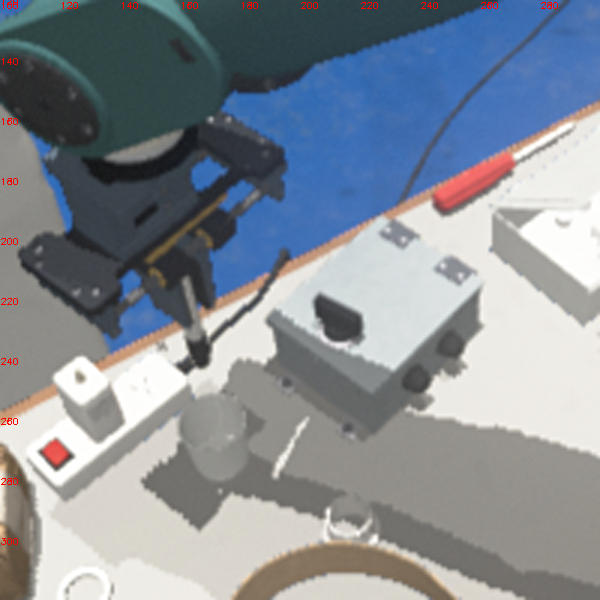

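The marker is in the jaws with its cap at about (166,239), above the beaker rim centred at (171,261), which matches the computed target. I'll lower, release and rise.

```bash
python3 -m jog '[1,0,1,0,0,1,0,1,0,0,1,0,1,0,0,1,0,1,0,0,1,0,1,0,0,1,0,1,0,0,1,0,0.6,0,0,1,0,0,0,0]' && python3 -m jog '[0.6,0,0,0,0,0.6,0,0,0,0,0.6,0,0,0,0,0.6,0,0,0,0,0.6,-0.1,-1,0,0,0.6,0,-1,0,0,0.4,0,-1,0,0,0.3,0,-1,0,0,0.2,0,-1,0,0,0.2,0,-1,0,0]'
```

```text
time_s: 10.9
position: [0.4069, 0.2837, 0.0874]
tcp_rot: [-1.332, 0.997, -0.996]
contact_force: [-0.1, -0.1, 0.6]
opening: 0.0143
time_s: 12.15
position: [0.4065, 0.286, 0.2087]
tcp_rot: [-1.331, 0.996, -0.996]
contact_force: [-0.8, -0.6, 0.3]
opening: 0.0719
```

```bash
python3 - <<'E'
from h import *
s,t=env.read_camera("scene"),env.read_camera("top")
I=cv2.resize(s["image"][120:320,100:300],None,fx=3,fy=3,interpolation=cv2.INTER_CUBIC)
for k in range(0,200,20): cv2.putText(I,str(100+k),(3*k,8),0,.3,(0,0,255)); cv2.putText(I,str(120+k),(0,3*k+4),0,.3,(0,0,255))
cv2.imwrite("pics/b2.png",I)
E
```

```text
(no output)
```

View pics/b2.png

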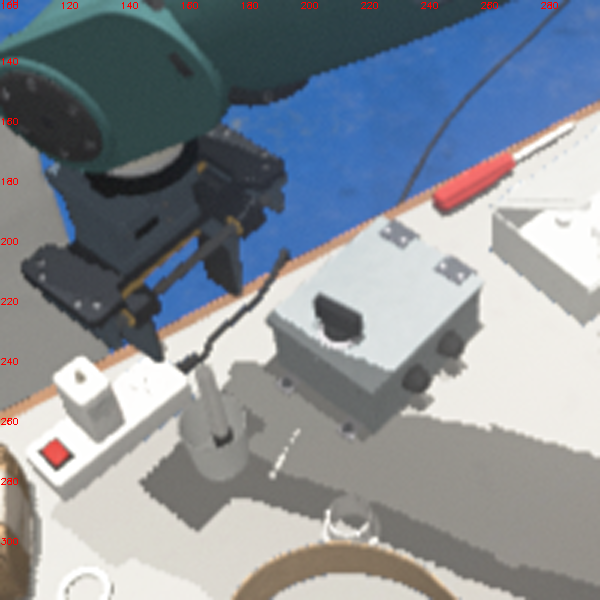

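The marker is in the beaker, cap down at about (172,265) and leaning at the rim, and the beaker is upright. Next is the knob.

```bash
python3 -m jog '[0.2,1,0,-0.2,0,0.2,1,0,-0.2,0,0.2,1,0,-0.2,0,0.2,1,0,-0.3,0,0.2,1,0,-0.3,0,0.2,1,0,-0.3,0,0.2,0.3,0.6,0,0,0.2,0,1,0,0,0.2,0,1,0,0,0.2,0,1,0,0]' && python3 -m jog '[0.2,0,1,0,0,0.2,0,1,0,0,0.2,0,0,0,0]'
```

```text
time_s: 13.5
position: [0.4127, 0.1564, 0.134]
tcp_rot: [-1.332, 0.997, -0.996]
contact_force: [0.8, 0.7, 0.3]
opening: 0.0729
time_s: 13.88
position: [0.4118, 0.1562, 0.0939]
tcp_rot: [-1.334, 0.999, -0.995]
contact_force: [0.1, -0.1, 0.4]
opening: 0.0727
```

```bash
python3 - <<'E'
from h import *
s=env.read_camera("scene");t=env.read_camera("top")
A=cv2.resize(s["image"][170:290,150:270],None,fx=4,fy=4,interpolation=cv2.INTER_CUBIC)
cv2.imwrite("pics/k1.png",A)
st=env.read_state();p=st["position"];print(p,Ro.from_rotvec(st["tcp_rot"]).as_matrix()[:,0],(proj(s,p)-[150,170])*4)
E
```

```text
[0.41310028 0.1566353  0.09569464] [ 2.81837860e-01 -9.59462048e-01 -3.45116905e-06] [249.78905679 224.26664437]
```

View pics/k1.png

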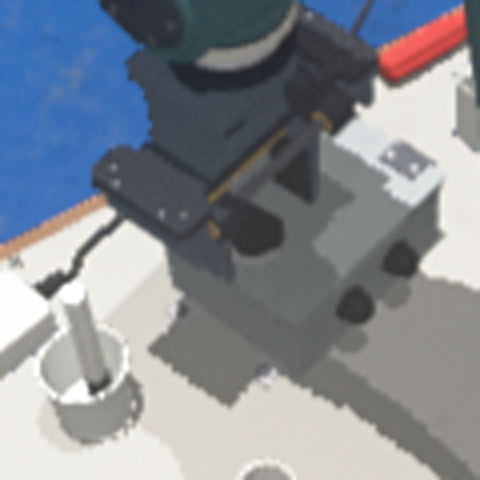

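The knob at (255,225) in the crop lies between the fingers, and the marker is still in the beaker. I'll close on the wing.

```bash
python3 -m jog '[1,0,0,0,0,1,0,0,0,0,1,0,0,0,0,1,0,0,0,0,1,0,0,0,0,1,0,0,0,0,1,0,0,0,0,1,0,0,0,0]' 35
```

```text
time_s: 14.98
position: [0.413, 0.1563, 0.0958]
tcp_rot: [-1.332, 0.996, -0.996]
contact_force: [-1.7, -6.0, 2.7]
opening: 0.0115
```

```bash
python3 -m jog '[1,0.05,0,0,0,1,0,-0.05,0,0,1,0,-0.05,0,0,1,0,0,0,0,1,0,0,0,0]'; python3 -m jog '[1,0,-0.05,0,0,1,0,-0.05,0,0,1,0,0,0,0,1,0,0,0,0]'
```

```text
time_s: 15.6
position: [0.4131, 0.1558, 0.0977]
tcp_rot: [-1.331, 0.997, -0.996]
contact_force: [-3.8, 4.2, -3.9]
opening: 0.0116
time_s: 16.1
position: [0.4132, 0.1555, 0.0997]
tcp_rot: [-1.332, 0.997, -0.996]
contact_force: [-3.7, -1.9, -7.0]
opening: 0.0117
```

```bash
python3 -m jog '[1,0,-0.1,0,0,1,0,0,0,0,1,0,0,0,0]'; python3 -m jog '[1,0,-0.1,0,0,1,0,0,0,0,1,0,0,0,0]'
```

```text
time_s: 16.48
position: [0.4133, 0.1552, 0.1018]
tcp_rot: [-1.332, 0.996, -0.996]
contact_force: [-2.3, -8.1, -9.7]
opening: 0.012
time_s: 16.85
position: [0.4134, 0.1548, 0.1037]
tcp_rot: [-1.333, 0.995, -0.996]
contact_force: [1.4, -12.6, -11.4]
opening: 0.012
```

The force rises gradually, about 1.4 N/mm over 8 mm, so this doesn't settle it. I'll check the cover edge in the image against the earlier one.

```bash
python3 - <<'E'
from h import *
s=env.read_camera("scene");st=env.read_state()
print(st["position"],st["contact_force"],st["wrist_torque"],st["opening"])
A=cv2.resize(s["image"][170:290,150:270],None,fx=4,fy=4,interpolation=cv2.INTER_CUBIC);B=cv2.imread("pics/k1.png")
f=lambda I:cv2.resize(I[220:400,140:330],None,fx=2.1,fy=2.1)
cv2.imwrite("pics/pull.png",np.hstack([f(B),f(A)]))
E
```

```text
[0.41339767 0.15483938 0.10366506] [  2.20145644 -13.28110996 -12.26231298] [-1.802194   -0.19657485 -0.01165044] 0.012100059281175564
```

View pics/pull.png

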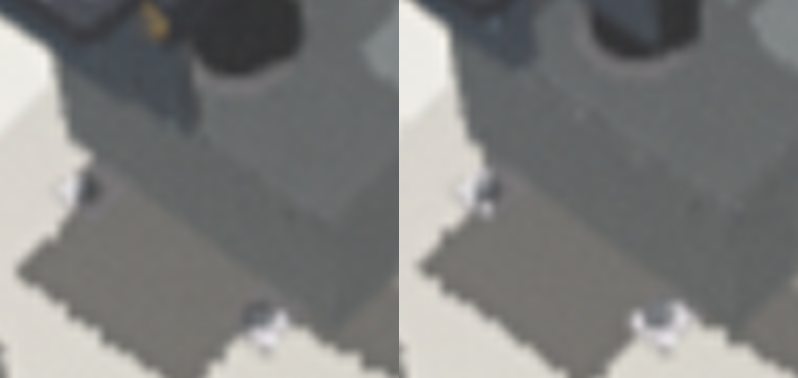

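In the raised picture (right) the front cover corner went from y≈222 to 208, and the knob rim from y≈75 to 60, which looks like more than 2 mm. I'll put numbers on it.

```bash
python3 - <<'E'
from h import *
s=env.read_camera("scene")
k=np.array([.412,.157,.08]);e=np.array([.343,.168,.076])
for n,p in(("knob",k),("corner",e)):
    for dz in(.002,.008): print(n,dz,(proj(s,p+[0,0,dz])-proj(s,p))*4)
g=lambda I:cv2.cvtColor(I,cv2.COLOR_BGR2GRAY)
A=g(cv2.resize(s["image"][170:290,150:270],None,fx=4,fy=4,interpolation=cv2.INTER_CUBIC));B=g(cv2.imread("pics/k1.png"))
for n,(x0,y0,w,h) in {"cover corner":(265,290,65,45),"fixed bolts":(160,335,60,50),"hub":(232,235,60,28)}.items():
    r=cv2.matchTemplate(A[y0-24:y0+h+24,x0-10:x0+w+10],B[y0:y0+h,x0:x0+w],cv2.TM_CCOEFF_NORMED)
    _,m,_,l=cv2.minMaxLoc(r);print(n,"shift px(x4)",l[0]-10,l[1]-24,round(m,3))
E
```

```text
knob 0.002 [-0.22060436 -1.77302433]
knob 0.008 [-0.88612548 -7.12189929]
corner 0.002 [-0.16628802 -1.71431649]
corner 0.008 [-0.66804675 -6.88710793]
cover corner shift px(x4) 1 -7 0.9
fixed bolts shift px(x4) 6 0 0.987
hub shift px(x4) 1 -7 0.961
```

The cover and hub moved up 7 px (×4 scale), which is about 8 mm; a held knob would show only 1.8 px (2 mm). The catch isn't holding, so the knob stays unturned. The jaws currently clamp the wing flanks and resist tilting, so I'll lower, release, turn the open gripper 90°, and grip the wing by its two ends so that it can pivot about the cover's y axis.

```bash
python3 -m jog '[1,-0.03,0.2,0,0,1,0,0.2,0,0,1,0,0,0,0,0.2,0,0,0,0,0.2,0,0,0,0,0.2,0,0,0,0,0.2,0,0,0,0,0.2,0,0,0,0]' && python3 -m jog '[0.2,0,0,0,-1,0.2,0,0,0,-1,0.2,0,0,0,-1,0.2,0,0,0,-1,0.2,0,0,0,-1,0.2,0,0,0,-1,0.2,0,0,0,-1,0.2,0,0,0,-1,0.2,0,0,0,-1,0.2,0,0,0,0]' && python3 -m jog '[0.2,0,0.35,0,0,0.2,0,0,0,0]'
```

```text
time_s: 17.95
position: [0.4135, 0.1564, 0.096]
tcp_rot: [-1.331, 0.996, -0.996]
contact_force: [0.5, -0.3, -0.2]
opening: 0.0587
time_s: 19.2
position: [0.4135, 0.1564, 0.0959]
tcp_rot: [-1.559, -0.223, 0.223]
contact_force: [0.0, 1.5, -0.4]
opening: 0.0729
time_s: 19.45
position: [0.4131, 0.1562, 0.0883]
tcp_rot: [-1.559, -0.222, 0.223]
contact_force: [-0.0, -0.9, 0.9]
opening: 0.0728
```

```bash
python3 - <<'E'
from h import *
s=env.read_camera("scene");t=env.read_camera("top");st=env.read_state()
print(st["position"],Ro.from_rotvec(st["tcp_rot"]).as_matrix()[:,0],st["contact_force"],st["q"][5])
A=cv2.resize(s["image"][150:300,140:280],None,fx=4,fy=4,interpolation=cv2.INTER_CUBIC)
cv2.imwrite("pics/k2.png",A)
E
```

```text
[0.41329703 0.15631081 0.08873573] [ 9.59818971e-01  2.80619514e-01 -4.80442169e-04] [-0.36457002 -0.91641222  0.36551087] 0.02436482376126941
```

View pics/k2.png

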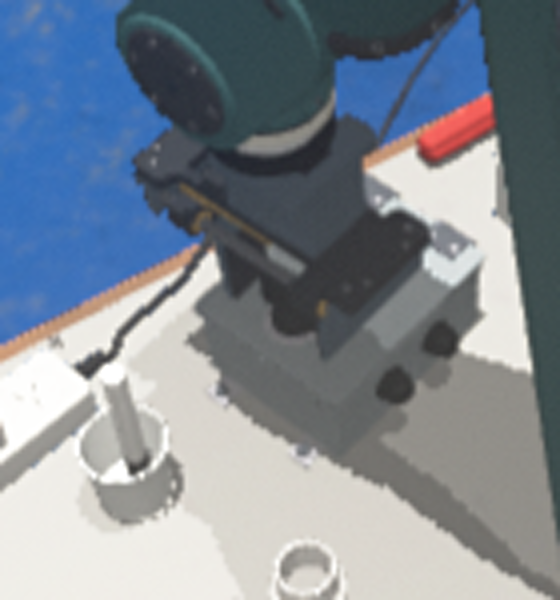

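The fingers now straddle the wing along its length: the knob is at (297,315) between fingers at (232,275) and (340,345). The cover looks shut again, and the marker and beaker are unchanged. I'll close on the wing ends and check the force and opening.

```bash
python3 -m jog '[1,0,0,0,0,1,0,0,0,0,1,0,0,0,0,1,0,0,0,0,1,0,0,0,0,1,0,0,0,0]' 30 && python3 -m jog '[1,0,-0.43,-0.14,0,1,0,-0.44,-0.14,0,1,0,-0.41,-0.2,0,1,0,-0.41,-0.2,0]'
```

```text
time_s: 20.3
position: [0.4138, 0.1565, 0.0891]
tcp_rot: [-1.559, -0.225, 0.224]
contact_force: [4.3, 1.7, -0.1]
opening: 0.046
time_s: 20.8
position: [0.4175, 0.1435, 0.123]
tcp_rot: [-1.558, -0.225, 0.223]
contact_force: [5.1, 3.5, -4.3]
opening: 0.0453
```

Opening is 46 mm, the wing's length, and forces are low. I'll continue along the arc.

```bash
python3 -m jog '[1,0,-0.38,-0.25,0,1,0,-0.38,-0.25,0,1,0,-0.34,-0.3,0,1,0,-0.34,-0.3,0]' && python3 -m jog '[1,0,-0.3,-0.35,0,1,0,-0.3,-0.35,0,1,0,-0.24,-0.39,0,1,0,-0.24,-0.39,0,1,0,0,0,0,1,0,0,0,0]'
```

```text
time_s: 21.3
position: [0.4235, 0.1224, 0.1517]
tcp_rot: [-1.558, -0.224, 0.224]
contact_force: [3.6, 5.5, -3.5]
opening: 0.0456
time_s: 22.05
position: [0.4315, 0.0941, 0.1731]
tcp_rot: [-1.558, -0.223, 0.224]
contact_force: [-0.6, 5.2, 4.1]
opening: 0.046
```

```bash
python3 - <<'E'
from h import *
s=env.read_camera("scene");t=env.read_camera("top");st=env.read_state()
print(st["position"],st["contact_force"],st["wrist_torque"],st["opening"],st["time_s"])
p=st["position"]+[0,0,.015]; H=np.array([.449,.035,.072]);d=p-H;x=d@[.284,-.959,0];print("tilt est from grip point",np.degrees(np.arctan2(d[2],-x)-np.arctan2(.031,.127)),"r",np.hypot(x,d[2]))
A=cv2.resize(s["image"][130:305,130:290],None,fx=3,fy=3,interpolation=cv2.INTER_CUBIC)
B=cv2.resize(t["image"][140:255,140:260],None,fx=2.6,fy=525/115,interpolation=cv2.INTER_CUBIC)
cv2.imwrite("pics/fin.png",np.hstack([A,B]))
E
```

```text
[0.43147543 0.09422725 0.17301142] [-1.30306684  5.22351506  4.19619346] [ 1.11767204 -0.03182148 -0.07338391] 0.04575985893673627 22.15
tilt est from grip point 48.247419892801084 r 0.13143406482382833
```

View pics/fin.png

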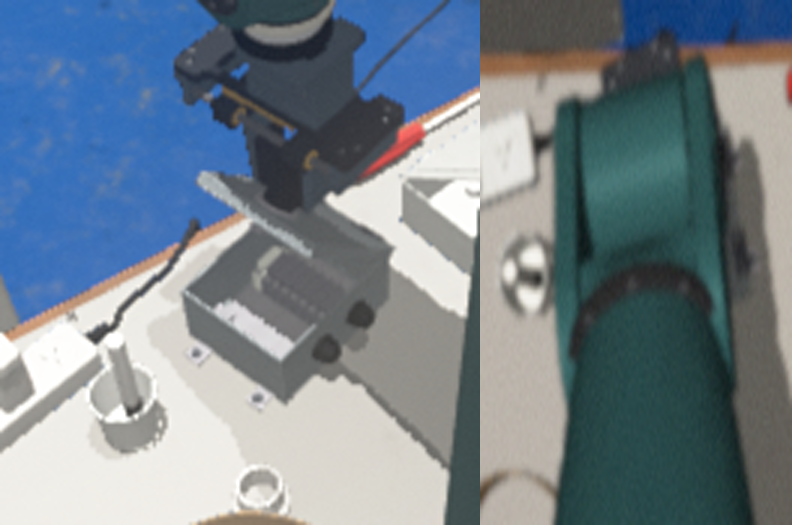

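The cover is open, with its latch edge running from (205,178) to (308,250) in the crop. The terminals are visible, the marker is in the beaker, and the ferrule is in place. As an independent check, I'll compute the tilt from the edge pixels.

```bash
python3 - <<'E'
from h import *
s=env.read_camera("scene")
H=np.array([.449,.035,.072]);ex=np.array([.284,-.959,0]);ey=np.array([.959,.284,0]);ez=np.array([0,0,1.])
for th in(40,44,48,52):
    a=np.radians(th);f=lambda y:proj(s,H+ex*(-.157*np.cos(a)+.004*np.sin(a))+ez*(.157*np.sin(a)+.004*np.cos(a))+ey*y)
    print(th,((f(.0635)-[130,130])*3).round(),((f(-.0635)-[130,130])*3).round())
print(env.read_state()["contact_force"])
E
```

```text
40 [191. 188.] [307. 262.]
44 [197. 176.] [313. 250.]
48 [202. 165.] [319. 238.]
52 [208. 153.] [325. 226.]
[-1.66558332  5.01430334  3.41459376]
```

The image gives about 44° and the grip point about 48°. I'll lift a bit more for margin.

```bash
python3 -m jog '[1,0,-0.2,-0.4,0,1,0,-0.16,-0.4,0,1,0,-0.06,-0.2,0,1,0,0,0,0,1,0,0,0,0,1,0,0,0,0]'; python3 - <<'E'
from h import *
s=env.read_camera("scene")
st=env.read_state();p=st["position"]+[0,0,.015]; d=p-[.449,.035,.072];x=d@[.284,-.959,0];print("tilt",np.degrees(np.arctan2(d[2],-x)-np.arctan2(.031,.127)),st["contact_force"],st["opening"])
A=cv2.resize(s["image"][130:305,130:290],None,fx=3,fy=3,interpolation=cv2.INTER_CUBIC);cv2.imwrite("pics/fin2.png",A)
E
```

```text
time_s: 22.95
position: [0.4369, 0.0751, 0.1814]
tcp_rot: [-1.558, -0.223, 0.225]
contact_force: [-2.7, 5.7, 6.7]
opening: 0.0456
tilt 57.69109397664417 [-3.27472825  5.83416223  5.91185519] 0.04583861125474964
```

The viewing limit is reached, so I'll check numerically: how far the cover edge moved, and whether the beaker and marker area is unchanged.

```bash
python3 - <<'E'
from h import *
A=cv2.imread("pics/fin2.png");B=cv2.imread("pics/fin.png")[:,:480]
for n,(x0,y0,w,h) in {"cover far corner":(195,165,45,45),"cover front corner":(275,225,45,40),"beaker+marker":(85,330,85,120),"ferrule":(230,460,60,55)}.items():
    r=cv2.matchTemplate(A[max(0,y0-50):y0+h+30,x0-40:x0+w+40],B[y0:y0+h,x0:x0+w],cv2.TM_CCOEFF_NORMED);_,m,_,l=cv2.minMaxLoc(r);print(n,l[0]-40,l[1]-50,round(m,3))
E
```

```text
cover far corner 14 -25 0.896
cover front corner -11 -42 0.78
beaker+marker 0 0 0.995
ferrule 0 0 0.986
```

```bash
python3 -c "
from plant import env
s=env.read_state();print(s['time_s'],s['opening'],s['contact_force']);env.job_done()"
```

```text
23.0 0.04583861125474964 [-3.27472825  5.83416223  5.91185519]
the job is handed in; nothing more can be done
```

The cover is open to about 53–58° with the gripper still holding it, and the job was handed in at 23.0 s.

- **Marker:** I took it off the cover and dropped it cap down into the beaker. It leans on the rim, and the beaker is still upright.
- **Catch test:** I gripped the knob unturned and pulled the cover up to about 12 N. The cover and knob rose about 8 mm, where a holding catch would have stopped at 2 mm. The catch was not holding, so I did not turn the knob.
- **Opening:** I lowered the cover, released it and took hold of the wing by its two ends, so it could pivot as the cover swung up.

**Last checks:**
- **Angle:** The two estimates disagree by about 4–5°. The grip position gives 58°, and the cover edge in the image gives about 53°. Both are well above 40°.
- **Grip:** The opening was 45.8 mm (the wing is 46 mm) and the forces on the tool were under 10 N.
- **Other objects:** The marker, beaker and ferrule did not move during the final lift. I moved nothing near the screwdriver and tape roll, but did not measure them again at the end.
- **Failed or weak checks:** The front cover corner gave a poor image match (0.78) that did not fit the far corner's, so I ignored it. The 12-picture limit meant I could not view the final image, and I checked it only by image matching.

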